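# Lock a well plate onto the shaker

### The arm

A 6-joint arm with a two-finger parallel gripper is mounted at the origin on a cart in front of the work surface, level with it; the furniture and walls round the work are solid. World frame = base frame: x ahead of the robot, y to its left, z up, the work surface at z = 0. Lengths are in m, angles in degrees, forces in N, time in s.
With the tool pointing down it reaches from about 0.35 to 0.875 m from the base axis. Payload 4.2 kg.
Tool frame: the origin (TCP) lies midway between the tips of the shut fingers; the grasp point (between the pads) lies 19 mm behind it (r.pinch_z is the distance from the TCP to the grasp point, in m); z points along the fingers, y is the line along which they close (so a half turn about z gives the same grasp; the last joint's range is limited). The gripper opens to 87 mm and grips with 3 to 60 N. Pads are 19 mm wide; open, the fingers measure 117 mm over their backs; the gripper's body (75 mm by 190 mm) begins 51 mm behind the grasp point.
Start: joints at [85.863, 22.042, 0.453, 0, -68.411, -14.817], TCP at [0.203, 0.591, 0.223] pointing down, gripper open.
Joint ranges: [-179.83, 179.83], [-69.29, 118.12], [-61.27, 80.66], [-181.25, 117.63], [-171.15, -9.14], [-177.46, 177.46]. Speed limits (degrees/s): [159.86, 159.86, 180, 180, 180, 180].

### API

Orientations are given as a 3x3 rotation matrix whose columns are the frame's x, y, z axes.
In Python, from station import r, imaging, models gives the robot as it stands. The module is installed in compiled form; this text tells all that it offers.
- The arm moves only by the tool apply_moves, never from a script. Its argument "moves" is a list of rows, each a list of 2 entries, a list of its own where there are three numbers: the shift along the tool's x, y, z in m, then the turn about the tool's z in degrees. A call has 1 to 5 rows; each row shifts and turns the commanded pose from where the row before left it, along the tool's axes as they then stand; what a row does not reach is not made up. A row lasts 1/12 s, in which the tool goes at most 41.7 mm and 7.16 degrees, less where a joint would pass 70% of its speed; a pose out of reach is approached as far as the arm can. A call is refused whole if a number of a shift passes 0.0417 or a number of a turn 7.16, either way. A call with a gripper value outside its range is refused whole. "hand" is the finger opening in m, from 0 to 0.087, set as the call begins (left out, the last holds). The fingers move at their own pace and stop on an object; the grip force is fixed at half the most. Time passes only in rows, so rows that do not move let the fingers close. It gives the time, the measured TCP pose, the force, the opening and the grip force at its end, in the units of the state.
- r.sense(): the state, without advancing time (a new reading comes with each control period).
- imaging.capture(name): name is "scene" or "top" or "wrist"; returns a dict with "frame" (400x640x3 uint8, blue, green, red), "intrinsics" (3x3 intrinsics, pixels), "eye" and "orientation" of the camera in the world. Camera axes: x right, y down, z forward; pixel columns grow to the right and rows downward; lengths in m; the calibration is good to about 2 mm. A picture is of the moment at which its call begins. There is no depth.
- r.finish_job(): hands the job in; it is judged then, once.
Trained networks look in a picture, given as the dict that the camera call returned (one of the last four; its "shot" number tells which), for a name from the list of things; names that differ only in an ending like _2 or _b are one class to them, and where a whole thing is asked for, a point or a joint stands for the part that bears it (a point fixed in the world has none). Each returns a list of dicts, best first, with "confidence" (0 to 1); they miss things now and then, are a little off and sometimes report something else, mostly with a low value. They report only what shows in the picture. A call takes as long as a camera call.
- models.cut_out(picture, target): "region" (400x640 bool, what is visible of it) and "extent" ([left, top, width, height] as shares, 0 to 1, of the picture: columns of its width, rows of its height, round what is visible of it).
- models.place_of(picture, target): "at" ([column, row] as shares, 0 to 1, of the picture: columns of its width, rows of its height: a listed point, or the origin of a listed thing).
The state is a dict: "time_s": time; "joints": joint angles; "joint_velocities": joint speeds; "effort": joint torques, N m; "tcp_pos": TCP position; "ee_rot": TCP orientation; "wrist_force": force on the tool from outside, world axes, zero at the start; "moment": the same for the moment, N m; "gripper_width": opening from 0.0 (shut) to 1.0 (fully open); "gripper_force": force on a finger pad.
Only numpy, scipy, OpenCV 4.12 (cv2) and the standard library are available. Lean on these libraries where they do the work, as an engineer would, in place of code of your own. Each camera call takes 0.05 s, during which the arm holds its last target. There are 200 camera calls.

### The job

Lock the 96-well plate onto the plate shaker: push the plate fully home against the back stop of its nest, then hold the shaker's sprung catch bar down with one fingertip while the other fingertip slides the steel bolt all the way across in front of the plate, and let go so that the catch snaps up again and locks the bolt. Work by pushing and pressing only: do not pick the plate up, and leave the other things on the bench where they stand.

Things in the scene. Friction and masses are not known exactly. Their poses are not given: they have to be found in the camera images.
- shaker: Plate shaker, fixed: white housing 212 x 216 mm, metal deck, top 72 mm above the bench. Origin under its centre; x points from its front (control panel) to its back, y to its left, z up. Right half: plate nest, open in front: black rails along x, inner faces at y = -0.5 and -89.5 mm, 19 mm tall, with 4 mm lips over the plate; back stop face at x = +82 mm. Left half: bolt and sprung catch.
- plate_home (a point): Point on the deck where the origin of the well plate lies when the plate is fully home: shaker x = +18 mm, y = -45 mm, z = 72 mm. Axes as the shaker's.
- plate: Cream 96-well plate, 128 (x) x 86 (y) x 14 mm, 55 to 110 g, loose; origin at the centre of its underside. On the deck between the rails, 1.5 mm play each side, 12 to 30 mm short of home, its front short edge sticking out. Pushed at the middle of that edge towards the shaker's +x it slides home (under 1 N). Short of home it blocks the bolt.
- bolt (a joint): Slide of the flat steel bolt, m: 0 withdrawn (start 0 to 0.001), 0.030 end stop, fully across. Moves along the shaker's -y at shaker x = -53.5 mm, 2.5 mm clear of the home plate's front edge. Bar 10 mm wide, top 13 mm above the deck, with notches for the catch at 0 and 0.030; friction about 1.5 N with the catch down. Locked (2 mm play) while the catch is up.
- bolt_knob (a point): Centre of the top of the bolt's upright round steel knob, 10 mm thick, from 13 to 38.5 mm above the deck. Moves with the bolt: shaker x = -53.5 mm, y = +59 mm withdrawn, +29 mm fully across. Push it on its left (+y) side, where within 45 mm to the left and 15 mm to front and back nothing rises above 13 mm over the deck.
- catch_hinge (a joint): Hinge of the sprung catch, rad: 0 up, nose down in a notch of the bolt; 0.32 thumb bar down on its stop. A rocker on an axle along y at shaker x = -28.5 mm, 18 mm above the deck. The bolt is free from about 0.15 on (thumb bar 5.5 mm down). Spring about 3 N at first, 6 N at the stop. Let go with the bolt between its notches it stays at about 0.14, with the bolt fully across it springs to 0.
- thumb_bar (a point): Thumb bar of the catch, pressed down: dark ribbed steel strip 24 (x) x 56 (y) x 3 mm. This point is the centre of its top: shaker x = +7.5 mm, y = +59 mm, 30 mm above the deck when up, 11 mm lower on its stop. Parallel to the bolt, 61 mm behind its line, so one fingertip can slide along it (y = +31 to +87 mm) while the other pushes the knob.
- catch: The sprung catch as a whole: dark steel rocker with its nose over the bolt at the right and its thumb bar behind; origin on its axle (shaker x = -28.5 mm, y = 0, 18 mm above the deck).
- bottle: Reagent bottle with a white screw cap, 46 mm across, 85 mm tall, standing left of the shaker; origin under its centre. Leave it alone.
- tube: Capped conical tube, 34 mm across, 118 mm long, lying on the bench to the left; origin at the middle of one end. Leave it alone.
- tip_box: Box of pipette tips with a clear lid, 130 x 98 x 87 mm, standing right of the shaker; origin under its centre. Leave it alone.
- marker: Felt-tip marker, 126 mm long, 12 mm thick, lying on the bench in front of the shaker; origin at one end. Leave it alone.
- dish: Petri dish with lid, 59 mm across, 15 mm tall, at the front left of the shaker; origin under its centre. Leave it alone.
- spare_plate: 12-well plate with lid, 129 x 87 x 20 mm, on the bench to the front right; not the plate to lock. Origin under its centre. Leave it alone.

How it is judged (in metres and radians):
On the way, in this order (a step that is already met when the one before it is completed fails the run):
1. the well plate is fully home (within 2.5 mm of the back stop) (x of plate in the frame of plate_home above -0.0025 m), for 0.2 s.
2. a finger holds the thumb bar of the catch down while the bolt has been slid more than 10 mm of its 30 mm (value of joint bolt above 0.01 m and contact force between the fingers and catch above 0.5 N), for 0.1 s.
At the end, for the whole second after the job is handed in: The bolt is across (joint above 27.5 mm of 30 mm), the catch has sprung up into the bolt's second notch (catch joint under 0.05 rad), and the plate is at rest and still home: no more than 3 mm short of it along the nest and within 5 mm in all (value of joint bolt above 0.0275 m and value of joint catch_hinge below 0.05 rad and x of plate in the frame of plate_home above -0.003 m and linear speed of plate below 0.01 m/s and distance between plate and plate_home below 0.005 m); the robot touches nothing.
It fails at once if the well plate is lifted off the shaker's deck by more than 8 mm or tipped by more than 0.2 rad (z of plate in the frame of plate_home above 0.008 m or angle between plate's own z axis and vertical above 0.2 rad).
It fails at once if one of the other things on the bench is pushed or carried more than 30 mm from where it stood (distance of any of bottle, tube, tip_box, marker, dish, spare_plate from where it was at the start of the episode above 0.03 m).
It also fails if it takes over 45 s, if anything falls off the work surface, if the arm or the gripper's body presses on something with over 40 N, if the wrist force passes 120 N, or if a joint passes its speed limit or range.

## Working session

There is one attempt and no reset: what is moved stays moved. The work goes in short steps, Python scripts to look and compute and a tool call to move; the robot and the scene stay as the last step left them, time stands still between calls to the robot, and variables do not carry over. Pictures are saved under pics/ and viewed, at most 12 in all, crops included, and the job is handed in when it is done.

Besides the shell and the picture viewer there is one more tool, called after "Request:" as name(argument=value, ...), one argument or row to a line, values as JSON. apply_moves: Moves the arm, as the interface text tells. Its arguments: {"type":"object","properties":{"moves":{"type":"array"},"hand":{"type":"number"}},"required":["moves"]}

```bash
mkdir -p pics
cat > h.py <<'E'
import numpy as np, cv2
from station import r, imaging, models
def ray(p,at):
    K=np.array(p["intrinsics"]);d=np.linalg.inv(K)@[at[0]*640,at[1]*400,1]
    d=np.array(p["orientation"])@d; return np.array(p["eye"]),d
def onz(p,at,z):
    e,d=ray(p,at); return e+d*(z-e[2])/d[2]
def proj(p,X):
    c=np.array(p["orientation"]).T@(np.array(X)-p["eye"]); u=np.array(p["intrinsics"])@c; return u[:2]/u[2]
E
python3 - <<'E'
from h import *
s=r.sense();print(s["time_s"],s["tcp_pos"],np.round(s["ee_rot"],3).tolist(),s["gripper_width"])
Z=dict(shaker=0,plate_home=.072,plate=.072,bolt_knob=.1105,thumb_bar=.102,catch=.09,bottle=0,tip_box=0,dish=0,marker=0.006,spare_plate=0,tube=.017)
for n in ["top","scene"]:
    p=imaging.capture(n);cv2.imwrite(f"pics/{n}0.png",p["frame"]);print(n,np.round(p["eye"],3))
    for k,z in Z.items():
        for d in models.place_of(p,k)[:2]: print(k,round(d["confidence"],2),np.round(np.array(d["at"])*[640,400]),np.round(onz(p,d["at"],z),4))
E
```

```text
0.0 [0.20278589 0.59054207 0.22146772] [[0.946, -0.325, -0.001], [-0.325, -0.946, -0.002], [0.0, 0.002, -1.0]] 0.9970547962650064
top [0.321 0.02  1.281]
shaker 0.61 [316. 193.] [0.5606 0.0407 0.    ]
plate_home 0.59 [324. 179.] [0.586  0.0138 0.072 ]
plate 0.94 [330. 189.] [ 0.5556 -0.0023  0.072 ]
bolt_knob 0.49 [301. 208.] [0.4985 0.0813 0.1105]
thumb_bar 0.86 [293. 190.] [0.5516 0.103  0.102 ]
catch 0.74 [315. 196.] [0.534  0.0415 0.09  ]
bottle 0.55 [261. 209.] [0.5145 0.2091 0.    ]
tip_box 0.81 [368. 168.] [ 0.6342 -0.123   0.    ]
dish 0.51 [268. 246.] [0.4007 0.1876 0.    ]
marker 0.49 [333. 238.] [ 0.4201 -0.0066  0.006 ]
marker 0.16 [318. 194.] [0.5547 0.0327 0.006 ]
spare_plate 0.66 [416. 267.] [ 0.3248 -0.2524  0.    ]
scene [0.092 0.552 0.633]
shaker 0.67 [298. 224.] [0.5714 0.0497 0.    ]
plate_home 0.57 [303. 191.] [0.5872 0.0106 0.072 ]
plate 0.68 [308. 196.] [0.5655 0.0152 0.072 ]
bolt_knob 0.49 [311. 209.] [0.4985 0.084  0.1105]
thumb_bar 0.95 [287. 201.] [0.5637 0.0898 0.102 ]
catch 0.66 [312. 200.] [0.5319 0.0409 0.09  ]
bottle 0.67 [313. 210.] [ 0.5784 -0.0158  0.    ]
bottle 0.66 [267. 276.] [0.5158 0.2142 0.    ]
tip_box 0.75 [324. 182.] [ 0.6312 -0.1282  0.    ]
dish 0.76 [318. 294.] [0.399  0.1831 0.    ]
marker 0.54 [368. 238.] [ 0.4067 -0.0111  0.006 ]
spare_plate 0.71 [441. 204.] [ 0.3302 -0.2444  0.    ]
tube 0.76 [217. 279.] [0.5792 0.2938 0.017 ]
```

View pics/top0.png

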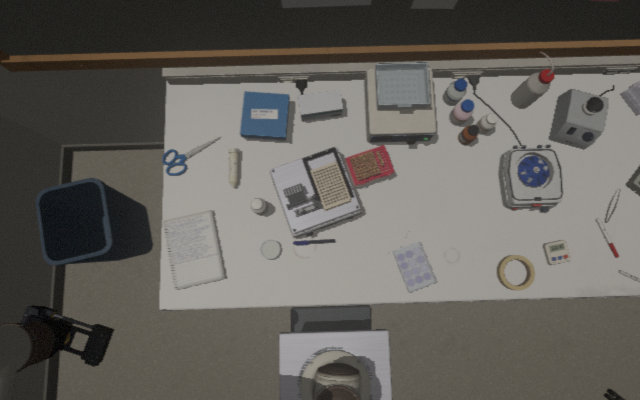

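View pics/scene0.png

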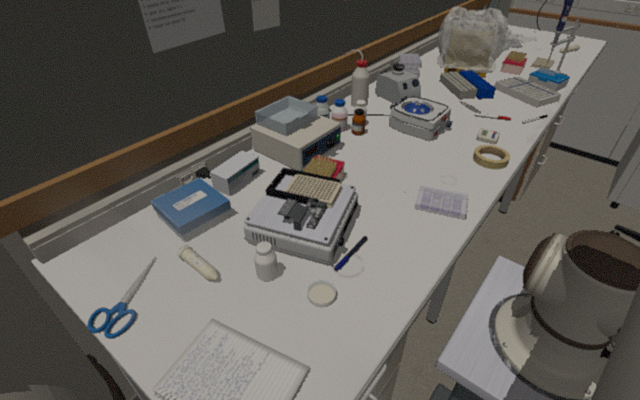

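The top view shows the shaker centred near px (316,193), yawed about +20°. The knob and thumb bar are on its left half, and the bottle is at (260,206), well left. I'll move the wrist camera over the shaker with tool y along the shaker's -x.

Request:
apply_moves(
  moves=[
    [[0,0,-0.01],6.4],
    [[0,0,-0.01],6.4],
    [[0,0,-0.01],6.4],
    [[0,0,-0.01],6.4],
    [[0,0,-0.01],6.4],
  ],
  hand=0.046,
)

```text
time_s: 1.72
tcp_pos: [0.2029, 0.5911, 0.273]
ee_rot: [[0.626, -0.78, -0.0], [-0.78, -0.626, -0.0], [0.0, 0.0, -1.0]]
wrist_force: [0.1, 0.4, -0.1]
gripper_width: 0.704
gripper_force: 0.0
```

Request:
apply_moves(
  moves=[
    [[0,0,-0.01],6.4],
    [[0,0,-0.01],6.4],
    [[0,0,-0.01],6.2],
    [[0.036,-0.008,-0.005],0],
    [[0.036,-0.008,0],0],
  ],
)

```text
time_s: 2.13
tcp_pos: [0.2425, 0.5297, 0.3081]
ee_rot: [[0.345, -0.939, 0.001], [-0.939, -0.345, 0.002], [-0.001, -0.001, -1.0]]
wrist_force: [1.5, 0.3, 0.1]
gripper_width: 0.534
gripper_force: 0.0
```

Request:
apply_moves(
  moves=[
    [[0.036,-0.008,0],0],
    [[0.036,-0.008,0],0],
    [[0.036,-0.008,0],0],
    [[0.036,-0.008,0],0],
    [[0.036,-0.008,0],0],
  ],
)

```text
time_s: 2.55
tcp_pos: [0.3425, 0.3719, 0.3078]
ee_rot: [[0.343, -0.939, 0.0], [-0.939, -0.343, 0.001], [-0.0, -0.001, -1.0]]
wrist_force: [0.7, -0.9, -0.4]
gripper_width: 0.532
gripper_force: 0.0
```

Request:
apply_moves(
  moves=[
    [[0.036,-0.008,0],0],
    [[0.036,-0.008,0],0],
    [[0.036,-0.008,0],0],
    [[0.036,-0.008,0],0],
    [[0.036,-0.008,0],0],
  ],
)

```text
time_s: 2.97
tcp_pos: [0.4418, 0.2165, 0.308]
ee_rot: [[0.343, -0.939, 0.001], [-0.939, -0.343, 0.001], [-0.0, -0.001, -1.0]]
wrist_force: [1.2, 2.2, -0.4]
gripper_width: 0.528
gripper_force: 0.0
```

Request:
apply_moves(
  moves=[
    [[0.036,-0.008,0],0],
    [[0.036,-0.008,0],0],
    [[0.02,-0.004,0],0],
    [[0,0,0],0],
    [[0,0,0],0],
  ],
)

```text
time_s: 3.38
tcp_pos: [0.4919, 0.1377, 0.3074]
ee_rot: [[0.34, -0.94, -0.0], [-0.94, -0.34, 0.0], [-0.0, 0.0, -1.0]]
wrist_force: [-0.0, -0.1, 0.5]
gripper_width: 0.529
gripper_force: 0.0
```

Run:
```python
from h import *
s=r.sense();print(s["time_s"],s["tcp_pos"],np.round(s["ee_rot"],3).tolist(),s["gripper_width"],s["joints"])
Z=dict(shaker=0,plate_home=.072,plate=.072,bolt_knob=.1105,thumb_bar=.102,catch=.09)
p=imaging.capture("wrist");cv2.imwrite("pics/w1.png",p["frame"]);print(p["eye"])
for k,z in Z.items():
  for d in models.place_of(p,k)[:2]: print(k,round(d["confidence"],2),np.round(np.array(d["at"])*[640,400]),np.round(onz(p,d["at"],z),4))
```

```text
3.3833 [0.49185525 0.13766652 0.30740056] [[0.34, -0.94, -0.0], [-0.94, -0.34, 0.0], [-0.0, 0.0, -1.0]] 0.5293496885458594 [ 3.38615616e+01  7.83844356e+00 -6.76225268e+00 -1.16827227e-02
 -7.54134098e+01 -1.39573701e+01]
[0.51964015 0.058101   0.4687105 ]
shaker 0.82 [292.  61.] [ 0.562   0.0469 -0.    ]
plate 0.79 [300.   4.] [ 0.5657 -0.0042  0.072 ]
bolt_knob 0.96 [338. 118.] [0.4932 0.0842 0.1105]
thumb_bar 0.62 [276. 114.] [0.5522 0.102  0.102 ]
catch 0.85 [314.  52.] [0.5368 0.034  0.09  ]
```

View pics/w1.png

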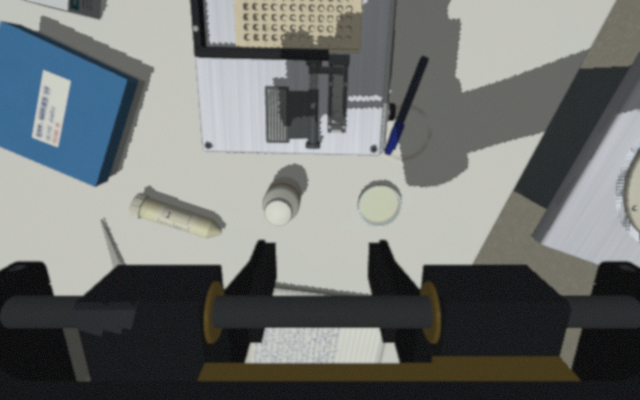

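The wrist view shows the thumb bar at (277,114) and the knob near (337,110). The shaker is cut off at the top, so I'll shift the tool +x to see all of it.

Request:
apply_moves(
  moves=[
    [[0.03,0,0],0],
    [[0.03,0,0],0],
    [[0.03,0,0],0],
    [[0.0,0,0],0],
    [[0,0,0],0],
  ],
)

```text
time_s: 4.15
tcp_pos: [0.5225, 0.0534, 0.3074]
ee_rot: [[0.341, -0.94, -0.0], [-0.94, -0.341, -0.0], [-0.0, 0.0, -1.0]]
wrist_force: [-0.6, 0.2, -0.2]
gripper_width: 0.528
gripper_force: 0.0
```

Run:
```python
from h import *
s=r.sense();print(s["time_s"],s["tcp_pos"])
Z=dict(shaker=0,plate_home=.072,plate=.072,bolt_knob=.1105,thumb_bar=.102,catch=.09)
p=imaging.capture("wrist");cv2.imwrite("pics/w2.png",p["frame"]);print(p["eye"])
np.savez("pics/w2.npz",**{k:np.array(p[k]) for k in ("intrinsics","eye","orientation")})
for k,z in Z.items():
  for d in models.place_of(p,k)[:2]: print(k,round(d["confidence"],2),np.round(np.array(d["at"])*[640,400],1),np.round(onz(p,d["at"],z),4))
cv2.imwrite("pics/w2c.png",cv2.resize(p["frame"][0:280,170:530],None,fx=2.1,fy=2.1,interpolation=cv2.INTER_CUBIC))
```

```text
4.15 [0.52252596 0.05344176 0.30738092]
[ 0.55038379 -0.02607793  0.468689  ]
shaker 0.9 [294.2 133.4] [0.5626 0.0453 0.    ]
plate 0.55 [299.9  98.4] [ 0.5669 -0.0029  0.072 ]
bolt_knob 0.67 [338.6 200.1] [0.4936 0.0786 0.1105]
bolt_knob 0.26 [297.2  97.3] [ 0.568  -0.0053  0.1105]
thumb_bar 0.72 [278.  197.2] [0.5546 0.1003 0.102 ]
catch 0.64 [314.6 146.7] [0.5354 0.0375 0.09  ]
```

View pics/w2c.png

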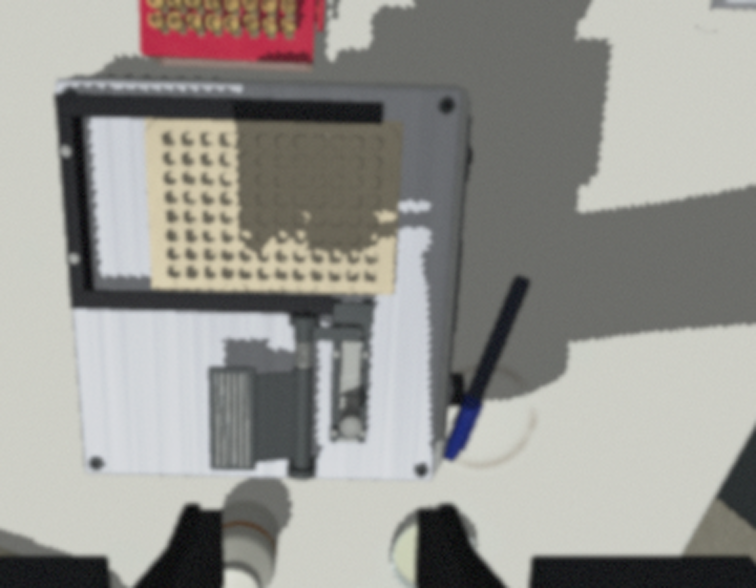

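The crop shows the thumb bar centred near (281,199), the knob top at (336,203), and the plate's front edge at about (359,98), short of home. I'll fit the shaker pose to these features.

```bash
cat > fit.py <<'E'
from h import *
from scipy.optimize import least_squares
p=dict(np.load("pics/w2.npz"))
P=[((209,369),(19.5,31,102)),((253,367),(-4.5,31,102)),((256,467),(-4.5,87,102)),((212,469),(19.5,87,102)),((349,426),(-53.5,59,110.5)),
 ((85,471),(106,108,72)),((434,478),(-106,108,72)),((58,83),(106,-108,72)),((467,90),(-106,-108,72)),((93,118),(82,-89.5,91)),((90,291),(82,-.5,91))]
px=np.array([[a/2.1+170,b/2.1] for (a,b),_ in P]);L=np.array([q for _,q in P])/1e3
def W(t,L):
    c,s=np.cos(t[2]),np.sin(t[2]);L=np.atleast_2d(L);return np.c_[t[0]+c*L[:,0]-s*L[:,1],t[1]+s*L[:,0]+c*L[:,1],L[:,2]]
def res(t): return (np.array([proj(p,X) for X in W(t,L)])-px)
f=least_squares(lambda t:res(t).ravel(),[.563,.046,.35],loss="soft_l1",f_scale=1.);t=f.x
E
python3 - <<'E'
from fit import *
print(t,np.degrees(t[2]));print(np.round(res(t),1).tolist())
# plate corners at z=.086 top
for c in [(403,122),(393,293),(150,120),(152,288)]:
    X=onz(p,((c[0]/2.1+170)/640,c[1]/2.1/400),.086); d=X[:2]-t[:2];c_,s_=np.cos(t[2]),np.sin(t[2]);print(np.round([c_*d[0]+s_*d[1],-s_*d[0]+c_*d[1]],4))
for k,v in dict(knob=(-.0535,.059,.1105),thumb=(.0075,.059,.102),home=(.018,-.045,.072)).items():print(k,W(t,v).round(4),proj(p,W(t,v)[0]).round(1))
E
```

```text
[0.56028871 0.04336354 0.29397585] 16.84357556810699
[[0.9, -1.6], [2.7, 0.5], [-0.2, 2.2], [-1.1, 0.2], [2.0, 2.5], [-9.8, 2.5], [0.9, 8.0], [-7.5, -10.8], [6.6, -1.8], [-5.2, -8.0], [-0.2, 0.8]]
[-0.0683 -0.0889]
[-0.0703 -0.0078]
[ 0.0516 -0.0833]
[ 0.0518 -0.0038]
knob [[0.492  0.0843 0.1105]] [338.1 205.4]
thumb [[0.5504 0.102  0.102 ]] [281.3 199.9]
home [[0.5906 0.0055 0.072 ]] [276.3  98.2]
```

Run:
```python
from fit import *
L[9]=[.082,-.0855,.091];L[10]=[.082,-.0045,.091]
for name,idx in [("mech",[0,1,2,3,4]),("mech+rail",[0,1,2,3,4,9,10]),("housing",[5,6,7,8]),("all",range(11))]:
  idx=list(idx)
  for fz in (0,1):
    g=lambda q:(np.array([proj(p,X) for X in W(q,L[idx]+[0,0,q[3]*fz])])-px[idx])
    f=least_squares(lambda q:g(q).ravel(),[.563,.046,.35,0],loss="soft_l1")
    print(name,fz,f.x.round(4),np.degrees(f.x[2]).round(2),g(f.x).round(1).tolist())
print(p["intrinsics"],p["orientation"].round(3))
s=r.sense();R=np.array(s["ee_rot"])
# finger tips check: opening .046, tips inner edges
for y in (-.023,.023,-.038,.038): print(y,proj(p,np.array(s["tcp_pos"])+R@[0.0095,y,0]).round(1))
```

```text
mech 0 [0.5641 0.0441 0.342  0.    ] 19.59 [[-1.3, -1.3], [0.5, -0.2], [0.1, 1.6], [-0.7, 0.6], [1.2, -0.2]]
mech 1 [ 0.5636  0.0482  0.3411 -0.0126] 19.54 [[-0.4, -0.5], [0.6, 0.6], [0.2, 0.8], [0.0, -0.3], [-0.3, -0.4]]
mech+rail 0 [0.5618 0.0439 0.3208 0.    ] 18.38 [[0.1, -1.1], [2.0, 0.5], [0.5, 2.2], [-0.4, 0.7], [2.0, 1.3], [-8.9, -1.3], [-1.9, -0.9]]
mech+rail 1 [ 0.5617  0.0465  0.3081 -0.0109] 17.65 [[0.5, -1.5], [1.7, 0.3], [-0.4, 0.7], [-0.7, -1.1], [0.1, 0.8], [-5.1, 1.1], [0.6, -1.0]]
housing 0 [0.5563 0.0476 0.3327 0.    ] 19.06 [[-3.7, 9.9], [6.3, 9.0], [-8.5, -0.7], [4.8, -0.7]]
housing 1 [ 0.5583  0.0465  0.323  -0.0263] 18.5 [[0.4, -0.4], [0.9, 0.1], [-0.6, -0.6], [-0.4, 1.3]]
all 0 [0.561  0.0444 0.3124 0.    ] 17.9 [[0.4, -0.6], [2.3, 1.2], [0.3, 2.8], [-0.5, 1.2], [2.0, 2.4], [-8.9, 4.7], [1.7, 7.1], [-10.4, -8.0], [3.8, -3.2], [-7.6, -1.2], [-1.3, -0.9]]
all 1 [ 0.5609  0.0478  0.3107 -0.0178] 17.8 [[1.8, -1.7], [2.6, -0.0], [0.6, -0.4], [0.7, -2.1], [0.3, -0.1], [-5.0, 1.4], [-1.5, 3.9], [-4.8, -2.6], [-0.5, 2.1], [-2.8, 3.2], [2.8, -0.4]]
[[358.37928202   0.         321.79620748]
 [  0.         358.37928202 197.7274185 ]
 [  0.           0.           1.        ]] [[-0.94  -0.324 -0.104]
 [-0.341  0.895  0.288]
 [-0.     0.306 -0.952]]
-0.023 [272.8 245. ]
0.023 [366.2 244.7]
-0.038 [242.4 245.1]
0.038 [396.6 244.6]
```

Run:
```python
from fit import *
t=[.5641,.0441,.342]
im=cv2.imread("pics/w2.png");x0,y0,S=185,25,2.9
im=cv2.resize(im[y0:y0+205,x0:x0+220],None,fx=S,fy=S,interpolation=cv2.INTER_CUBIC)
def poly(pts,col):
    q=np.array([proj(p,X) for X in W(t,np.array(pts)/1e3)]);q=((q-[x0,y0]+.5)*S).astype(int);cv2.polylines(im,[q],True,col,1)
rect=lambda a,b,c,d,z:[(a,c,z),(b,c,z),(b,d,z),(a,d,z)]
poly(rect(-4.5,19.5,31,87,102),(0,0,255))
poly(rect(-106,106,-108,108,72),(0,255,0))
poly(rect(-106,106,-108,108,0),(255,0,0))
poly(rect(-66,82,-85.5,-4.5,91),(255,255,0))
poly(rect(-66,62,-88,-2,86),(255,0,255))
poly([(-53.5+5*np.cos(a),59+5*np.sin(a),110.5) for a in np.arange(0,6.28,.3)],(0,0,255))
cv2.imwrite("pics/ov.png",im)
```

```text
(no output)
```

View pics/ov.png

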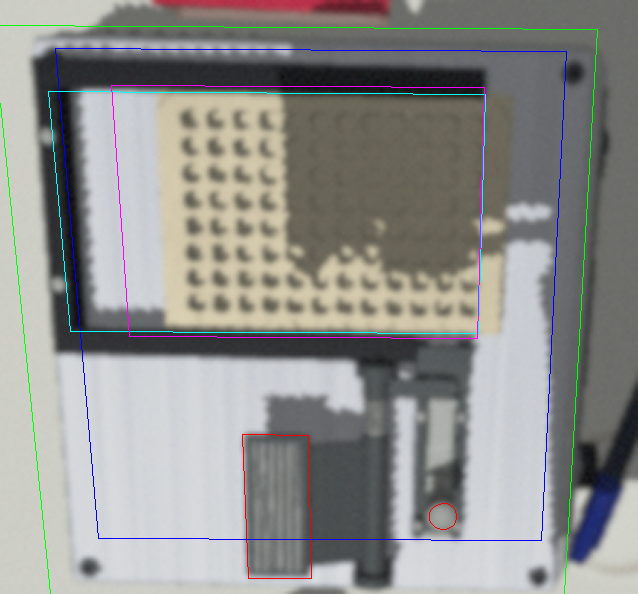

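The thumb bar and knob match the overlay, but the housing and rail outlines appear about 5% smaller than projected. I'll triangulate features between w1 and w2 to check the heights.

Run:
```python
from fit import *
a=cv2.imread("pics/w2.png",0);b=cv2.imread("pics/w1.png",0)
p1=dict(p,eye=np.array([0.51964015,0.058101,0.4687105]))
def trip(uv,guessz,name):
    X=onz(p,(uv[0]/640,uv[1]/400),guessz);g=proj(p1,X)
    h=11;u,v=map(int,map(round,uv));T=a[v-h:v+h+1,u-h:u+h+1]
    gu,gv=int(g[0]),int(g[1]);R=26
    r0,c0=max(gv-R-h,0),gu-R-h;M=cv2.matchTemplate(b[r0:gv+R+h,c0:gu+R+h],T,cv2.TM_CCOEFF_NORMED)
    _,s,_,l=cv2.minMaxLoc(M)
    w=np.array([l[0]+c0+h,l[1]+r0+h],float)
    # subpixel
    y,x=l[1],l[0]
    if 0<x<M.shape[1]-1: w[0]+=.5*(M[y,x-1]-M[y,x+1])/(M[y,x-1]+M[y,x+1]-2*M[y,x])
    if 0<y<M.shape[0]-1: w[1]+=.5*(M[y-1,x]-M[y+1,x])/(M[y-1,x]+M[y+1,x]-2*M[y,x])
    e1,d1=ray(p,(u/640,v/400));e2,d2=ray(p1,(w[0]/640,w[1]/400))
    k=np.linalg.lstsq(np.c_[d1,-d2],e2-e1,rcond=None)[0]
    m1,m2=e1+k[0]*d1,e2+k[1]*d2
    print(name,uv,w.round(1),round(s,2),((m1+m2)/2).round(4),"gap",np.linalg.norm(m1-m2).round(4))
O=lambda x,y:(185+x/2.9,25+y/2.9)
for n,q,z in [("screwLB",O(90,567),.072),("screwLF",O(537,576),.072),("thumbL",O(248,577),.1),("thumbR",O(245,436),.1),("knob",O(443,517),.11),("railcorner",O(80,330),.09),("plateF",O(500,330),.086),("axleend",O(373,580),.09),("bottlecap",(284,280),.085),("deckLB",O(74,578),.072),("marker",O(605,490),.006)]:
    try: trip(q,z,n)
    except Exception as e: print(n,e)
```

```text
screwLB (216.0344827586207, 220.51724137931035) [208.7 145.7] 0.98 [0.615  0.1637 0.0724] gap 0.0002
screwLF (370.1724137931035, 223.6206896551724) [373.  149.2] 0.86 [0.4419 0.1051 0.0723] gap 0.0002
thumbL (270.51724137931035, 223.9655172413793) [266.9 143.1] 0.93 [0.5525 0.1333 0.1   ] gap 0.0001
thumbR (269.48275862068965, 175.3448275862069) [264.9  87.2] 0.97 [0.5713 0.0816 0.0967] gap 0.0002
knob (337.7586206896552, 203.27586206896552) [339.  124.4] 0.9 [0.4875 0.0924 0.0757] gap 0.0
railcorner (212.58620689655172, 138.79310344827587) [204.   49.7] 0.98 [0.6415 0.0689 0.0801] gap 0.0005
plateF (357.41379310344826, 138.79310344827587) [358.1  54.3] 0.89 [0.4926 0.018  0.0606] gap 0.0013
axleend (313.62068965517244, 225.0) [313.9 145.6] 0.91 [0.5063 0.1203 0.0943] gap 0.0007
bottlecap (284, 280) [306.  212.7] 0.68 [0.5046 0.1866 0.1144] gap 0.0275
deckLB (210.51724137931035, 224.31034482758622) [203.7 148.7] 0.97 [0.6191 0.1684 0.0744] gap 0.0005
marker (393.62068965517244, 193.9655172413793) [401.9 119.5] 0.78 [0.4215 0.0653 0.0507] gap 0.0037
```

Triangulation puts the deck at z = 0.072, so the calibration is sound; the deck outline is simply smaller than the stated housing size. Next I'll shut the fingers and go in front of the plate's front edge.

Request:
apply_moves(
  moves=[
    [[0.0224,0.0204,0.02],0],
    [[0.0224,0.0204,0.02],0],
    [[0.0224,0.0204,0.02],0],
    [[0,0,0.035],0],
    [[0,0,0.035],0],
  ],
  hand=0.0,
)

```text
time_s: 4.92
tcp_pos: [0.488, -0.0307, 0.1778]
ee_rot: [[0.342, -0.94, 0.004], [-0.94, -0.342, 0.001], [0.001, -0.004, -1.0]]
wrist_force: [0.7, 1.0, -0.8]
gripper_width: 0.234
gripper_force: 0.0
```

Request:
apply_moves(
  moves=[
    [[0,0,0.03],0],
    [[0,0,0.03],0],
    [[0,0,0.02],0],
    [[0,0,0],0],
    [[0,0,0],0],
  ],
)

```text
time_s: 5.33
tcp_pos: [0.4878, -0.0299, 0.0972]
ee_rot: [[0.344, -0.939, -0.002], [-0.939, -0.344, -0.001], [0.0, 0.002, -1.0]]
wrist_force: [-0.1, 0.8, 1.8]
gripper_width: 0.008
gripper_force: 0.0
```

Run:
```python
from fit import *
t=[.5641,.0441,.342]
s=r.sense();print(s["time_s"],s["tcp_pos"],s["gripper_width"]);c,q=np.cos(t[2]),np.sin(t[2])
loc=lambda X:np.round([c*(X[0]-t[0])+q*(X[1]-t[1]),-q*(X[0]-t[0])+c*(X[1]-t[1])],4)
print("tcp local",loc(s["tcp_pos"]))
O=lambda x,y:((185+x/2.9)/640,(25+y/2.9)/400)
for n,o,z in [("platefront",(500,330),.083),("platefront2",(512,97),.083),("plateback",(165,320),.086),("stopbottom",(93,305),.072),("stop2",(82,120),.072)]:print(n,loc(onz(p,O(*o),z)))
w=imaging.capture("wrist");cv2.imwrite("pics/w3.png",w["frame"])
```

```text
5.3333 [ 0.48779282 -0.02989264  0.09724946] 0.007981789290375194
tcp local [-0.0967 -0.0441]
platefront [-0.075  -0.0042]
platefront2 [-0.0763 -0.0847]
plateback [ 0.0481 -0.0076]
stopbottom [ 0.0781 -0.0111]
stop2 [ 0.0765 -0.0768]
```

View pics/w3.png

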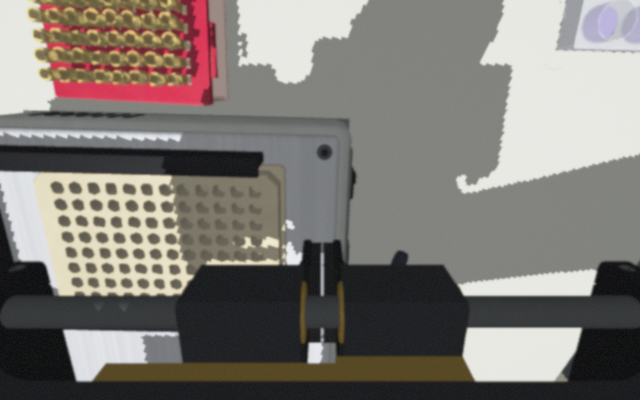

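The shut fingertips at (322,245) stand clear, in front of the plate's front edge at (282,220). Lowering, then pushing along tool -y.

Request:
apply_moves(
  moves=[
    [[0,0,0.01],0],
    [[0,0,0.01],0],
    [[0,-0.005,0],0],
    [[0,-0.005,0],0],
    [[0,-0.003,0],0],
  ],
)

```text
time_s: 5.8
tcp_pos: [0.5023, -0.025, 0.0793]
ee_rot: [[0.344, -0.939, 0.004], [-0.939, -0.344, 0.0], [0.001, -0.004, -1.0]]
wrist_force: [0.5, 0.0, 0.9]
gripper_width: 0.005
gripper_force: 0.2
```

Request:
apply_moves(
  moves=[
    [[0,-0.004,0],0],
    [[0,-0.004,0],0],
    [[0,-0.004,0],0],
    [[0,-0.004,0],0],
    [[0,-0.004,0],0],
  ],
)

```text
time_s: 6.22
tcp_pos: [0.5194, -0.0186, 0.0776]
ee_rot: [[0.343, -0.939, 0.0], [-0.939, -0.343, -0.0], [0.0, -0.0, -1.0]]
wrist_force: [-1.2, -0.6, -0.1]
gripper_width: 0.003
gripper_force: 0.3
```

Run:
```python
from h import *
w=imaging.capture("wrist");cv2.imwrite("pics/w4.png",w["frame"]);s=r.sense();print(s["tcp_pos"],s["wrist_force"])
```

```text
[ 0.52029477 -0.01834836  0.07765592] [ 0.71528178  0.05845966 -0.61579675]
```

View pics/w4.png

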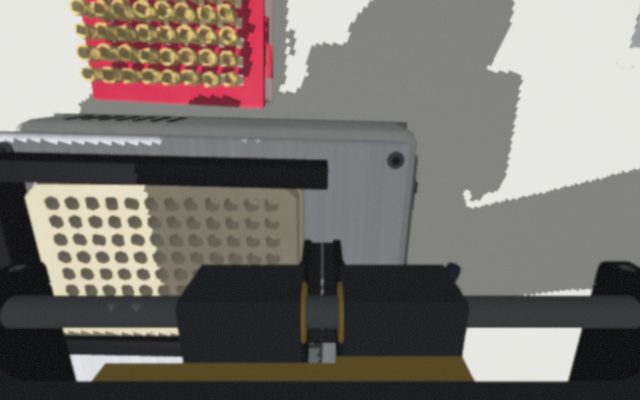

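The plate's front edge at (301,220) is touching the finger, and its back edge at (28,190) is almost at the stop. Pushing on gently until the force rises.

Request:
apply_moves(
  moves=[
    [[0,-0.002,0],0],
    [[0,-0.002,0],0],
    [[0,-0.001,0],0],
    [[0,0,0],0],
    [[0,0,0],0],
  ],
)

```text
time_s: 6.68
tcp_pos: [0.5237, -0.017, 0.0775]
ee_rot: [[0.343, -0.939, 0.0], [-0.939, -0.343, 0.0], [0.0, -0.0, -1.0]]
wrist_force: [-0.5, 0.2, -0.3]
gripper_width: 0.004
gripper_force: 0.0
```

Request:
apply_moves(
  moves=[
    [[0,-0.001,0],0],
    [[0,-0.001,0],0],
    [[0,-0.001,0],0],
    [[0,0,0],0],
    [[0,0,0],0],
  ],
)

```text
time_s: 7.1
tcp_pos: [0.5261, -0.0161, 0.0775]
ee_rot: [[0.343, -0.939, -0.001], [-0.939, -0.343, -0.0], [-0.0, 0.001, -1.0]]
wrist_force: [-0.6, -1.2, 1.2]
gripper_width: 0.009
gripper_force: 0.6
```

Request:
apply_moves(
  moves=[
    [[0,-0.001,0],0],
    [[0,-0.001,0],0],
    [[0,0,0],0],
    [[0,0,0],0],
  ],
)

```text
time_s: 7.43
tcp_pos: [0.5262, -0.016, 0.0772]
ee_rot: [[0.342, -0.94, -0.005], [-0.94, -0.342, -0.001], [-0.001, 0.005, -1.0]]
wrist_force: [-3.8, -1.2, 2.8]
gripper_width: 0.002
gripper_force: 2.6
```

Request:
apply_moves(
  moves=[
    [[0,-0.001,0],0],
    [[0,-0.001,0],0],
    [[0,0,0],0],
    [[0,0,0],0],
  ],
)

```text
time_s: 7.77
tcp_pos: [0.5263, -0.0159, 0.0769]
ee_rot: [[0.342, -0.94, -0.009], [-0.94, -0.342, -0.002], [-0.001, 0.009, -1.0]]
wrist_force: [-8.1, -3.4, 4.6]
gripper_width: 0.004
gripper_force: 4.1
```

Run:
```python
from h import *
w=imaging.capture("wrist");s=r.sense();print(s["tcp_pos"],s["wrist_force"])
cv2.imwrite("pics/w5.png",cv2.resize(w["frame"][100:300,0:360],None,fx=2.2,fy=2.2,interpolation=cv2.INTER_CUBIC))
```

```text
[ 0.5262604  -0.01591266  0.07686037] [-8.45194588 -2.11805362  4.84056567]
```

View pics/w5.png

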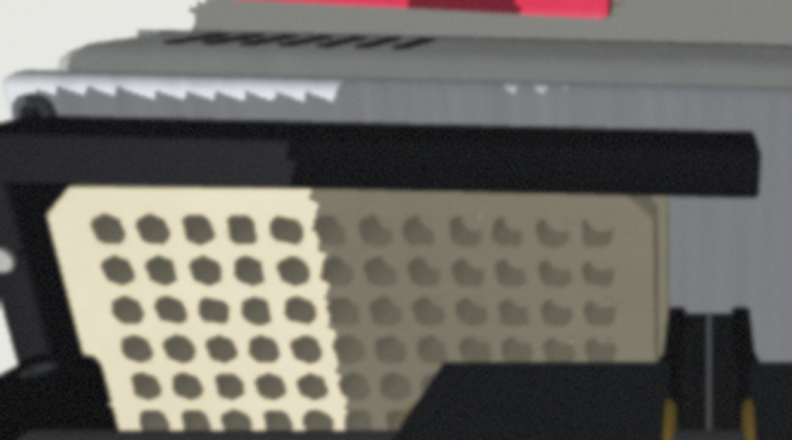

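The force has risen to about 8 N with no further motion, and the plate sits flush at the back, so it is home. I'll back off, lift, open to 52 mm and go above the knob and thumb bar.

Request:
apply_moves(
  moves=[
    [[0,0.006,0],0],
    [[0,0.006,0],0],
    [[0,0,-0.02],0],
    [[0,0,-0.03],0],
    [[0,0,-0.03],0],
  ],
)

```text
time_s: 8.23
tcp_pos: [0.5189, -0.0187, 0.1581]
ee_rot: [[0.343, -0.939, -0.0], [-0.939, -0.343, -0.0], [0.0, 0.0, -1.0]]
wrist_force: [1.0, 0.5, 0.5]
gripper_width: 0.006
gripper_force: 0.0
```

Request:
apply_moves(
  moves=[
    [[-0.0307,-0.0104,0],0],
    [[-0.0307,-0.0104,0],0],
    [[-0.0307,-0.0104,0],0],
    [[-0.0307,-0.0104,0],0],
    [[0,0,0],0],
  ],
  hand=0.052,
)

```text
time_s: 8.65
tcp_pos: [0.5172, 0.1156, 0.1582]
ee_rot: [[0.348, -0.938, 0.004], [-0.938, -0.348, 0.003], [-0.001, -0.005, -1.0]]
wrist_force: [0.5, -0.6, 0.0]
gripper_width: 0.296
gripper_force: 0.0
```

Request:
apply_moves(
  moves=[
    [[0,0,0],0],
    [[0,0,0],0],
    [[0,0,0],0],
  ],
)

```text
time_s: 8.9
tcp_pos: [0.516, 0.1103, 0.1576]
ee_rot: [[0.342, -0.94, 0.0], [-0.94, -0.342, 0.0], [-0.0, -0.0, -1.0]]
wrist_force: [0.7, 1.1, -0.3]
gripper_width: 0.523
gripper_force: 0.0
```

Run:
```python
from h import *
for n in ("wrist","scene"):
  w=imaging.capture(n);cv2.imwrite(f"pics/{n}6.png",w["frame"])
  for k in ("bolt_knob","thumb_bar"):
    for d in models.place_of(w,k)[:1]:print(n,k,d["confidence"],np.array(d["at"])*[640,400],onz(w,d["at"],.1105 if k=="bolt_knob" else .102))
s=r.sense();t=[.5641,.0441,.342];c,q=np.cos(t[2]),np.sin(t[2]);X=s["tcp_pos"]
print(s["time_s"],X,s["wrist_force"],s["gripper_width"],[c*(X[0]-t[0])+q*(X[1]-t[1]),-q*(X[0]-t[0])+c*(X[1]-t[1])])
a=cv2.resize(cv2.imread("pics/wrist6.png")[130:400,180:460],None,fx=1.4,fy=1.4)
b=cv2.resize(cv2.imread("pics/scene6.png")[130:280,220:420],None,fx=1.98,fy=2.52)
cv2.imwrite("pics/c6.png",np.hstack([a,cv2.resize(b,(396,378))]))
```

```text
wrist bolt_knob 0.84 [372.224 195.   ] [0.49279174 0.08166678 0.1105    ]
wrist thumb_bar 0.93 [270.72 188.  ] [0.5525856  0.10133802 0.102     ]
scene bolt_knob 0.53 [309.504 210.32 ] [0.49814265 0.08975102 0.1105    ]
scene thumb_bar 0.57 [287.488 205.   ] [0.55448364 0.09859579 0.102     ]
9.2 [0.51604456 0.11033329 0.15757163] [-0.20105386 -0.47985585  0.22817112] 0.5947571450019129 [np.float64(-0.023059561845677118), np.float64(0.0785138881400673)]
```

View pics/c6.png

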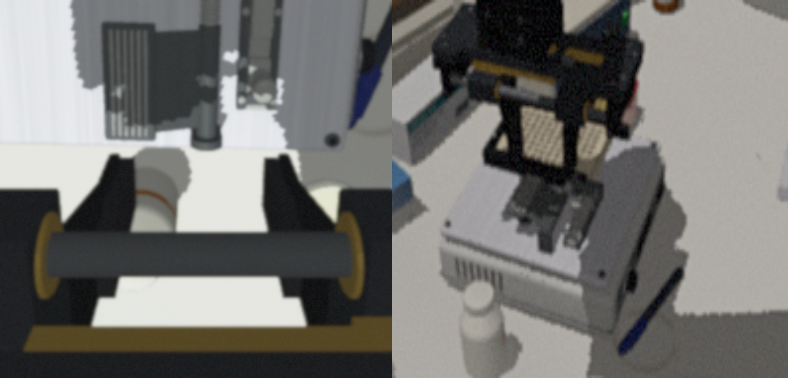

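The wrist view (crop) shows the fingers lined up behind the thumb bar and the knob. The network positions agree with the fit within 1–2 mm. Descending to press.

Request:
apply_moves(
  moves=[
    [[0,0,0.02],0],
    [[0,0,0.02],0],
    [[0,0,0.01],0],
    [[0,0,0.003],0],
    [[0,0,0],0],
  ],
)

```text
time_s: 9.62
tcp_pos: [0.5157, 0.1105, 0.104]
ee_rot: [[0.343, -0.939, -0.001], [-0.939, -0.343, -0.001], [0.001, 0.002, -1.0]]
wrist_force: [0.3, 0.0, -0.2]
gripper_width: 0.595
gripper_force: 0.0
```

Request:
apply_moves(
  moves=[
    [[0,0,0.003],0],
    [[0,0,0.003],0],
    [[0,0,0.003],0],
    [[0,0,0.001],0],
    [[0,0,0],0],
  ],
)

```text
time_s: 10.03
tcp_pos: [0.5184, 0.1118, 0.0962]
ee_rot: [[0.344, -0.939, 0.006], [-0.939, -0.344, 0.002], [0.0, -0.006, -1.0]]
wrist_force: [1.6, -0.0, 4.9]
gripper_width: 0.599
gripper_force: 2.7
```

Request:
apply_moves(
  moves=[
    [[0,0,0.002],0],
    [[0,0,0.001],0],
    [[0,0,0],0],
    [[0,0,0],0],
  ],
)

```text
time_s: 10.37
tcp_pos: [0.5187, 0.1119, 0.0936]
ee_rot: [[0.344, -0.939, 0.007], [-0.939, -0.344, 0.002], [0.0, -0.007, -1.0]]
wrist_force: [1.6, -0.1, 6.0]
gripper_width: 0.6
gripper_force: 3.1
```

Request:
apply_moves(
  moves=[
    [[0.003,0,0],0],
    [[0.003,0,0],0],
    [[0.003,0,0],0],
    [[0.003,0,0],0],
    [[0,0,0],0],
  ],
)

```text
time_s: 10.78
tcp_pos: [0.5224, 0.1016, 0.0935]
ee_rot: [[0.344, -0.939, 0.006], [-0.939, -0.344, 0.004], [-0.001, -0.007, -1.0]]
wrist_force: [-0.1, 4.2, 5.6]
gripper_width: 0.603
gripper_force: 3.3
```

Request:
apply_moves(
  moves=[
    [[0.003,0,0],0],
    [[0.003,0,0],0],
    [[0.003,0,0],0],
    [[0.003,0,0],0],
    [[0,0,0],0],
  ],
)

```text
time_s: 11.2
tcp_pos: [0.5263, 0.0902, 0.0934]
ee_rot: [[0.344, -0.939, 0.006], [-0.939, -0.344, 0.004], [-0.001, -0.007, -1.0]]
wrist_force: [0.3, 4.0, 6.8]
gripper_width: 0.601
gripper_force: 3.3
```

Run:
```python
from h import *
w=imaging.capture("wrist")
for d in models.place_of(w,"bolt_knob")[:2]:
    X=onz(w,d["at"],.1105);t=[.5641,.0441,.342];c,q=np.cos(t[2]),np.sin(t[2]);print(d["confidence"],[c*(X[0]-t[0])+q*(X[1]-t[1]),-q*(X[0]-t[0])+c*(X[1]-t[1])])
cv2.imwrite("pics/c7.png",cv2.resize(w["frame"][60:310,180:460],None,fx=2.2,fy=2.2))
```

```text
(no output)
```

View pics/c7.png

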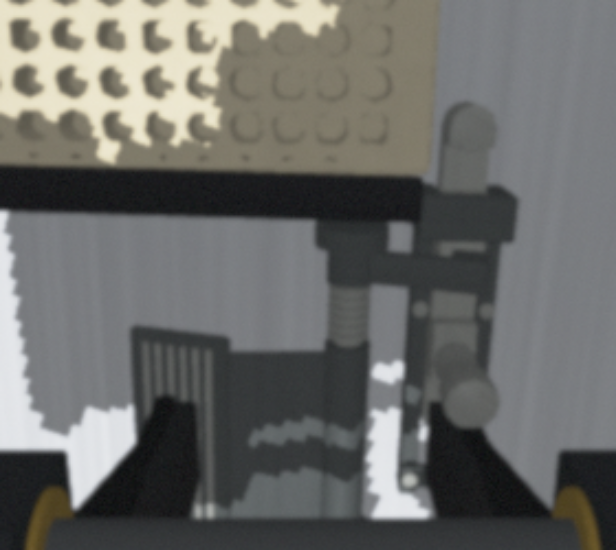

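The view shows the left fingertip holding the thumb bar down at (170,420). The knob at (468,400) is moving with the right finger, and the bolt end at (470,125) is passing in front of the plate. Carrying on to the end stop.

Request:
apply_moves(
  moves=[
    [[0.003,0,0],0],
    [[0.003,0,0],0],
    [[0.003,0,0],0],
    [[0.002,0,0],0],
    [[0,0,0],0],
  ],
)

```text
time_s: 11.72
tcp_pos: [0.5296, 0.0806, 0.0934]
ee_rot: [[0.342, -0.94, 0.005], [-0.94, -0.342, 0.005], [-0.003, -0.006, -1.0]]
wrist_force: [-2.7, 8.0, 7.1]
gripper_width: 0.6
gripper_force: 6.2
```

Request:
apply_moves(
  moves=[
    [[0.001,0,0],0],
    [[0.001,0,0],0],
    [[0,0,0],0],
    [[0,0,0],0],
  ],
)

```text
time_s: 12.05
tcp_pos: [0.5297, 0.0804, 0.0934]
ee_rot: [[0.342, -0.94, 0.005], [-0.94, -0.342, 0.007], [-0.005, -0.007, -1.0]]
wrist_force: [-6.5, 14.3, 10.4]
gripper_width: 0.6
gripper_force: 9.3
```

Request:
apply_moves(
  moves=[
    [[0.001,0,0],0],
    [[0.001,0,0],0],
    [[0,0,0],0],
    [[0,0,0],0],
  ],
)

```text
time_s: 12.38
tcp_pos: [0.5299, 0.0801, 0.0935]
ee_rot: [[0.341, -0.94, 0.004], [-0.94, -0.341, 0.009], [-0.007, -0.007, -1.0]]
wrist_force: [-8.4, 21.8, 11.9]
gripper_width: 0.595
gripper_force: 13.1
```

The bolt is firm on its end stop at about 22 N. I'll relax the push, lift straight up and move away.

Request:
apply_moves(
  moves=[
    [[-0.003,0,0],0],
    [[0,0,-0.01],0],
    [[0,0,-0.02],0],
    [[0,0,-0.03],0],
    [[0,0,-0.03],0],
  ],
)

```text
time_s: 12.8
tcp_pos: [0.5269, 0.0769, 0.1815]
ee_rot: [[0.343, -0.939, -0.004], [-0.939, -0.343, -0.001], [-0.0, 0.004, -1.0]]
wrist_force: [0.1, 0.5, 0.1]
gripper_width: 0.596
gripper_force: 0.0
```

Request:
apply_moves(
  moves=[
    [[-0.03,0,-0.03],0],
    [[-0.03,0,-0.03],0],
    [[0,0,0],0],
    [[0,0,0],0],
    [[0,0,0],0],
  ],
)

```text
time_s: 13.22
tcp_pos: [0.5071, 0.1323, 0.2397]
ee_rot: [[0.343, -0.939, -0.002], [-0.939, -0.343, -0.0], [-0.001, 0.002, -1.0]]
wrist_force: [0.8, 0.1, -0.8]
gripper_width: 0.597
gripper_force: 0.0
```

Run:
```python
from h import *
w=imaging.capture("wrist");s=r.sense();print(s["time_s"],s["tcp_pos"],s["wrist_force"])
t=[.5641,.0441,.342];c,q=np.cos(t[2]),np.sin(t[2])
for k,z in (("bolt_knob",.1105),("thumb_bar",.102),("plate",.072)):
  for d in models.place_of(w,k)[:1]:
    X=onz(w,d["at"],z);print(k,d["confidence"],[c*(X[0]-t[0])+q*(X[1]-t[1]),-q*(X[0]-t[0])+c*(X[1]-t[1])])
cv2.imwrite("pics/c8.png",cv2.resize(w["frame"][0:260,170:470],None,fx=2.2,fy=2.2))
```

```text
13.2667 [0.5070496  0.13186946 0.23914085] [ 1.00193975e-01  4.08704942e-05 -1.20225883e+00]
bolt_knob 0.62 [np.float64(-0.05455611253629662), np.float64(0.029909224354192552)]
thumb_bar 0.82 [np.float64(0.008955751589960755), np.float64(0.05768471071448046)]
plate 0.62 [np.float64(0.013879939723920976), np.float64(-0.04508255464529501)]
```

View pics/c8.png

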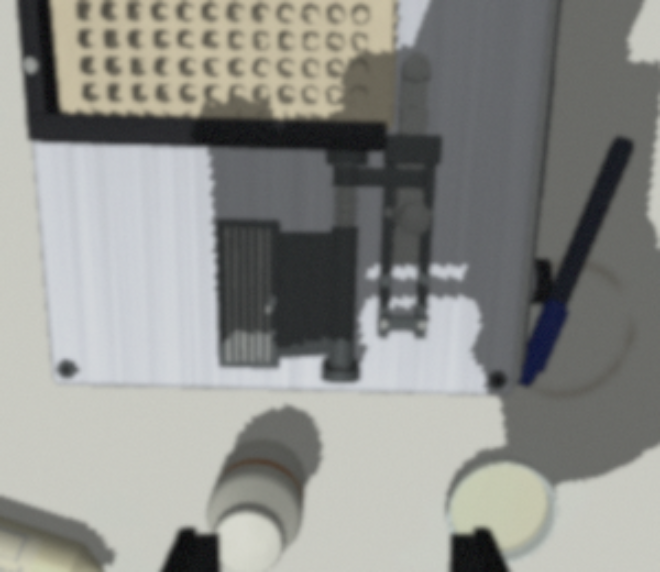

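The knob sits at shaker y ≈ 30 mm (fully across is 29). The bolt crosses in front of the home plate, the thumb bar is back up, and the arm is clear. Handing in.

```bash
python3 -c "
from station import r
print(r.finish_job())"
```

```text
the job is handed in; nothing more can be done
None
```

I pushed the plate home, slid the bolt across to its end stop with the catch held down, then let go and handed the job in at about 13 s. The knob measured within 1 mm of fully across. I only judged by eye that the catch sprang back up, and the hand-in gave no verdict.

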